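# Sweep used stoppers into the discard pocket

## Robot

A 7-joint arm with a two-finger parallel gripper is mounted at the origin on the work surface. World frame = base frame: x ahead of the robot, y to its left, z up, the work surface at z = 0. Lengths are in m, angles in rad, forces in N, time in s.
With the tool pointing down it reaches from about 0.425 to 0.875 m from the base axis. Payload 4.7 kg.
Tool frame: the origin (TCP) lies at the very end of the fingers, on their centre line; the grasp point (between the pads) lies ctrl.tcp_to_grasp behind it (ctrl.tcp_to_grasp is the distance from the TCP to the grasp point, in m); x points along the fingers, y is the direction in which the jaws open and shut, and the axes are right-handed (so a half turn about x gives the same grasp; the last joint's range is limited). The gripper opens to 85 mm and grips with 20 to 120 N. Pads are 22 mm wide; open, the fingers measure 114 mm over their backs; the gripper's body (76 mm by 85 mm) begins 54 mm behind the grasp point. The pads swing forward as they close: fully open they stand 13 mm farther back than shut.
Start: joints at [1.158, 0.321, -0.07, 1.45, 0.023, 1.371, -0.057], TCP at [0.269, -0.592, 0.231] pointing down, gripper open.
Joint ranges: [-2.86, 2.86], [-0.3, 2.09], [-1.38, 1.24], [0.06, 2.45], [-1.56, 4.7], [0.09, 2.05], [-2.69, 2.69]. Speed limits (rad/s): [2.57, 2.57, 3.14, 3.14, 3.14, 3.14, 3.14].

## Interface

Orientations are given as a unit quaternion [w, x, y, z].
In Python, from station import readout, cams, job_done, ctrl gives the robot as it stands.
- The arm moves only by the shell command python3 -m pendant 'ROWS' [FORCE]. ROWS is JSON, a list of rows, each a list of 3 entries, a list of its own where there are three numbers: the closure, from 0 (fully open) to 1 (shut), then the shift along the tool's x, y, z in mm, then the turn, a rotation vector about the tool's x, y, z in degrees. In form: [[jaw, [tx, ty, tz], [rx, ry, rz]], ...]. A call has 1 to 12 rows; each row shifts and turns the commanded pose from where the row before left it, along the tool's axes as they then stand; what a row does not reach is not made up. A row lasts 1/8 s, in which the tool goes at most 62.5 mm and 10.7 degrees, less where a joint would pass 70% of its speed; a pose out of reach is approached as far as the arm can. A call with a gripper value outside its range is refused whole. The fingers move at their own pace and stop on an object; FORCE is the grip in N (left out, the last holds). Time passes only in rows, so rows that do not move let the fingers close. It gives the time, the measured TCP pose, the force and the opening at its end, in the units of the state.
- readout.observe(): the state, without advancing time (a new reading comes with each control period).
- cams.get_image(name): name is "scene" or "top"; returns (picture, depth): 400x640x3 uint8, red, green, blue; 400x640 float32, m along the optical axis (not along the pixel's ray), 0 where there is no reading.
- cams.calibration(name): a dict with "fov_y" (degrees; the focal length in pixels is half the picture's height over the tangent of half this angle, whatever the lens; pixels are square), "cx", "cy" (the principal point, pixels), "origin" and "attitude" of the camera in the world. Camera axes: x right, y up, looking along -z (the intrinsics and any distortion apply to the point x, -y, -z); pixel columns grow to the right and rows downward; lengths in m; the calibration is good to about 2 mm. A picture is of the moment at which its call begins. calibration takes no time and is no camera call.
- job_done(): hands the job in, once; it reports no verdict.
The state is a dict: "t": time; "joints": joint angles; "joint_vel": joint speeds; "joint_torque": joint torques, N m; "ee_pos": TCP position; "eef_rot": TCP orientation; "force": force on the tool from outside, world axes, zero at the start; "torque": the same for the moment, N m; "finger_gap": opening from 0.0 (shut) to 1.0 (fully open).
Only numpy, scipy, OpenCV 4.12 (cv2) and the standard library are available. Lean on these libraries where they do the work, as an engineer would, in place of code of your own. Each camera call takes 0.05 s, during which the arm holds its last target.

## Task

Clear the sorting tray: with the fingertips, gently sweep the three used rubber stoppers (blue, orange, green) along the white deck and over its open edge so that they drop into the red discard pocket. Do not pinch or lift them, and leave the amber vial standing on the deck, the specimen jar and the tube rack as they are.

Things in the scene. Friction and masses are not known exactly. Their poses are not given: they have to be found in the camera images.
- tray: Fixed sorting tray, 232 mm (its x) by 236 mm (its y); origin at bench level, mid-width; only position and yaw vary. White flat deck, 45 mm above the bench, inside x -110 to +110 and y -35 to +109 mm, with 6 mm thick rims 14 mm above the deck on its +y end and both x sides. The -y edge is open, above the red pocket: sweep along the tray's -y.
- lip (a point): Middle of the deck's open edge: tray x = 0, y = -35 mm, 45 mm above the bench, axes as the tray's. The deck ends here and drops straight into the pocket.
- pocket (a point): Centre of the red discard pocket's floor: tray x = 0, y = -75 mm, 4 mm above the bench, axes as the tray's. Inside 220 mm (x) by 80 mm (y); outer walls 6 mm thick, tops 59 mm above the bench.
- stopper_blue: Blue rubber stopper, a flat disc 28 mm in diameter and 12 mm thick, 10 to 18 g, at first lying flat on the white deck, clear of the others. Origin at its centre (6 mm above the deck). It slides easily when pushed from the side.
- stopper_orange: Orange rubber stopper, a flat disc 28 mm in diameter and 12 mm thick, 10 to 18 g, at first lying flat on the white deck, clear of the others. Origin at its centre (6 mm above the deck). It slides easily when pushed from the side.
- stopper_green: Green rubber stopper, a flat disc 28 mm in diameter and 12 mm thick, 10 to 18 g, at first lying flat on the white deck, clear of the others. Origin at its centre (6 mm above the deck). It slides easily when pushed from the side.
- vial: Small amber glass vial with a white cap, 24 mm in diameter, 42 mm high, 50 g, loose, standing on the white deck among the stoppers, at least 36 mm (centre to centre, across the tray's x) from the straight path of any stopper towards the pocket. Origin at the centre of its underside, z up. To be left standing.
- jar: Closed specimen jar with a yellow lid, 56 mm in diameter, 58 mm high, standing loose on the bench beyond the tray's +y end. Origin at the centre of its underside, z up. To be left alone.
- rack: Pale blue tube rack, 90 x 160 x 50 mm, with clear tubes up to 114 mm high, standing loose on the bench to the robot's left of the tray. Origin at the centre of its underside, z up. To be left alone.

How it is judged:
At the end, for the whole second after the job is handed in: All three stoppers lie at rest inside the red pocket, each centre within its walls and more than 5 mm below the deck's level; vial, jar and rack stand upright (within 0.3 rad) within 15 mm of where they were (y of stopper_blue in the frame of tray between -0.116 and -0.037 m and x of stopper_blue in the frame of tray between -0.111 and 0.111 m and z of each of stopper_blue, stopper_orange, stopper_green in the frame of tray below 0.04 m and linear speed of each of stopper_blue, stopper_orange, stopper_green below 0.02 m/s and y of stopper_orange in the frame of tray between -0.116 and -0.037 m and x of stopper_orange in the frame of tray between -0.111 and 0.111 m and y of stopper_green in the frame of tray between -0.116 and -0.037 m and x of stopper_green in the frame of tray between -0.111 and 0.111 m and distance of each of vial, jar, rack from where it was at the start of the episode below 0.015 m and angle between each of vial, jar, rack's own z axis and vertical below 0.3 rad); the robot touches nothing.
It fails at once if a stopper is lifted (its centre more than 26 mm above where it lay on the deck) (z of any of stopper_blue, stopper_orange, stopper_green in the frame of tray above 0.077 m).
It fails at once if a stopper is pinched, pinned down or struck hard (more than 12 N from the fingers) (contact force between the fingers and stopper_blue above 12 N or contact force between the fingers and stopper_orange above 12 N or contact force between the fingers and stopper_green above 12 N).
It fails at once if the amber vial is shifted by more than 15 mm or tipped by more than 0.3 rad (distance of vial from where it was at the start of the episode above 0.015 m or angle between vial's own z axis and vertical above 0.3 rad).
It fails at once if the specimen jar is shifted by more than 15 mm or tipped by more than 0.3 rad (distance of jar from where it was at the start of the episode above 0.015 m or angle between jar's own z axis and vertical above 0.3 rad).
It fails at once if the tube rack is shifted by more than 15 mm or tipped by more than 0.3 rad (distance of rack from where it was at the start of the episode above 0.015 m or angle between rack's own z axis and vertical above 0.3 rad).
It also fails if it takes over 48 s, if anything falls off the work surface, if the arm or the gripper's body presses on something with over 40 N, if the wrist force passes 120 N, or if a joint passes its speed limit or range.

## Working session

There is one attempt and no reset: what is moved stays moved. The work goes in short steps, Python scripts to look and compute and a shell command to move; the robot and the scene stay as the last step left them, time stands still between calls to the robot, and variables do not carry over. Pictures are saved under pics/ and viewed, and the job is handed in when it is done.

```bash
ls; mkdir -p pics
python3 - <<'E'
from station import readout, cams, ctrl
import cv2,numpy as np
print(readout.observe()); print(ctrl.tcp_to_grasp)
for n in ("scene","top"):
    im,d=cams.get_image(n); print(n,cams.calibration(n))
    cv2.imwrite(f"pics/{n}0.png",im[:,:,::-1]); np.save(f"pics/{n}0_d.npy",d); np.save(f"pics/{n}0_i.npy",im)
E
```

```text
pics
{'t': 0.0, 'joints': array([ 1.15807881,  0.32183422, -0.07007799,  1.45167004,  0.02261972,
        1.37078802, -0.05691246]), 'joint_vel': array([-0.00093037, -0.00137234,  0.00043888,  0.00066329, -0.00150064,
        0.00083229,  0.00089097]), 'joint_torque': array([-2.67669639e-04, -4.93582928e+01, -3.82700739e-01, -3.14329290e+01,
        1.27571326e-02,  1.14732207e-02, -4.85497775e-07]), 'ee_pos': array([ 0.26880921, -0.59122746,  0.23021865]), 'eef_rot': array([-0.14911453, -0.69088025, -0.15041597,  0.69124841]), 'force': array([ 0.15981028, -0.21961454, -0.14447664]), 'torque': array([-0.01158375, -0.01290516,  0.02773466]), 'finger_gap': 1.0028911311682494}
0.0187
scene {'fov_y': 55.943111202956565, 'cx': 324.60184195102, 'cy': 199.70661850867705, 'origin': array([1.00610563, 0.08156629, 0.55323629]), 'attitude': array([0.71749297, 0.29410735, 0.24311525, 0.58275182])}
top {'fov_y': 44.641988918753306, 'cx': 319.79213195102597, 'cy': 205.6116229919119, 'origin': array([0.43037708, 0.17644645, 0.90766615]), 'attitude': array([ 0.71510633,  0.03172705, -0.04924342, -0.69655683])}
```

View pics/scene0.png

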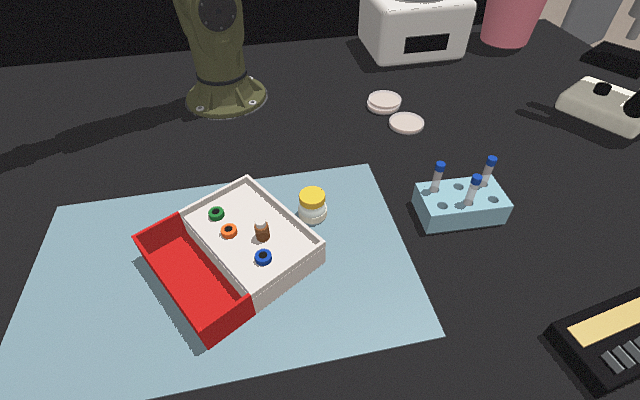

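View pics/top0.png

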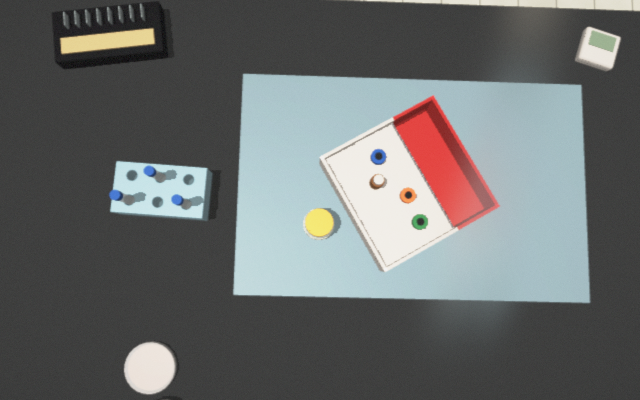

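The top view shows blue at (378,157), orange (408,195), green (420,222), the vial (377,181), the jar (319,223) and the rack (160,190). The red pocket is on the right, from (433,100) to (497,205). I'll convert these to positions next.

```bash
cat > h.py <<'E'
import numpy as np,cv2
from scipy.spatial.transform import Rotation as R
from station import readout,cams,ctrl
def cloud(n,im,d):
    c=cams.calibration(n); f=200/np.tan(np.radians(c['fov_y']/2))
    v,u=np.mgrid[0:400,0:640]
    p=np.stack([(u-c['cx'])*d/f,-(v-c['cy'])*d/f,-d],-1)
    q=c['attitude']; M=R.from_quat([q[1],q[2],q[3],q[0]]).as_matrix()
    P=p@M.T+c['origin']; P[d<=0]=np.nan
    return P
def masks(im):
    h=cv2.cvtColor(im,cv2.COLOR_RGB2HSV); H,S,V=[h[...,i].astype(int) for i in range(3)]
    return dict(blue=(H>105)&(H<130)&(S>150)&(V>60),orange=(H>6)&(H<18)&(S>190)&(V>150),green=(H>55)&(H<90)&(S>130)&(V>40),
      red=((H<4)|(H>174))&(S>170)&(V>100),white=(S<50)&(V>150),yellow=(H>22)&(H<33)&(S>150)&(V>120))
E
python3 - <<'E'
from h import *
for n in("top","scene"):
    im=np.load(f"pics/{n}0_i.npy");d=np.load(f"pics/{n}0_d.npy");P=cloud(n,im,d);m=masks(im)
    reg=(P[...,2]>-.02)&(P[...,0]>.25)&(P[...,0]<.9)&(abs(P[...,1])<.35)
    print(n)
    for k in m:
        q=P[m[k]&reg]; 
        if k in('blue','orange','green'):
            q=q[(q[:,2]>.035)&(q[:,2]<.075)]
        if len(q): print(k,len(q),np.round(np.median(q,0),4),np.round((q.min(0)+q.max(0))/2,4),np.round(np.ptp(q,0),3))
    # tray
    w=P[reg&m['white']&(abs(P[...,2]-.045)<.006)][:,:2].astype(np.float32)
    a=P[reg&(m['white']|m['red'])&(P[...,2]>-.01)&(P[...,2]<.07)][:,:2].astype(np.float32)
    rr=P[reg&m['red']&(P[...,2]<.02)][:,:2].astype(np.float32)
    rt=P[reg&m['red']&(P[...,2]>.052)][:,:2].astype(np.float32)
    rim=P[reg&m['white']&(P[...,2]>.053)&(P[...,2]<.066)][:,:2].astype(np.float32)
    al=np.vstack([rt,rim])
    for nm,s in(('deck',w),('floor',rr),('rimall',al)):
        if len(s)>5: print(nm,len(s),cv2.minAreaRect(s))
    vv=P[reg&(P[...,2]>.07)&(P[...,2]<.1)&~m['yellow']]; print('vial',len(vv),np.round(np.median(vv,0),4),vv.max(0),vv.min(0)) if len(vv) else 0
E
```

```text
top
blue 99 [0.6181 0.0552 0.0575] [0.6197 0.055  0.0581] [0.024 0.022 0.008]
green 2 [ 0.5112 -0.0125  0.0578] [ 0.5112 -0.0125  0.0578] [0.004 0.002 0.001]
red 3405 [ 0.6649 -0.0505  0.0051] [ 0.6419 -0.0379  0.0309] [0.181 0.127 0.064]
white 68016 [0.5593 0.0142 0.0016] [ 0.6245 -0.0197  0.0428] [0.514 0.66  0.096]
deck 8830 ((0.5544614195823669, 0.03752671182155609), (0.23073925077915192, 0.15130403637886047), 31.08099365234375)
floor 2746 ((0.6393789649009705, -0.05559985339641571), (0.16925249993801117, 0.06982026249170303), 31.531097412109375)
rimall 1454 ((0.5613035559654236, 0.025269687175750732), (0.23239727318286896, 0.29393985867500305), 30.640024185180664)
vial 149 [0.5719 0.0605 0.0858] [0.58442385 0.07041441 0.0907941 ] [0.56190294 0.04622096 0.07006426]
scene
blue 170 [0.6319 0.0547 0.0568] [0.6252 0.0546 0.0531] [0.027 0.025 0.013]
orange 18 [0.5672 0.0066 0.0485] [0.5637 0.0032 0.0505] [0.012 0.022 0.008]
green 106 [ 0.5169 -0.0194  0.0569] [ 0.5111 -0.0196  0.0532] [0.025 0.024 0.013]
red 7162 [ 0.6206 -0.0667  0.0055] [ 0.6194 -0.0643  0.0315] [0.241 0.188 0.061]
white 63239 [ 0.6558 -0.0152  0.0013] [ 0.576  -0.02    0.0428] [0.432 0.66  0.092]
yellow 56 [0.4944 0.1542 0.0583] [0.5045 0.1571 0.0557] [0.046 0.046 0.009]
deck 6637 ((0.545662522315979, 0.060758985579013824), (0.22909753024578094, 0.2053137868642807), 30.608205795288086)
floor 4655 ((0.6196950674057007, -0.06463687121868134), (0.23002716898918152, 0.08569679409265518), 30.64674186706543)
rimall 2180 ((0.5681697130203247, 0.01752696931362152), (0.23492148518562317, 0.2793888747692108), 30.525537490844727)
vial 180 [0.5826 0.0581 0.0814] [0.5891888  0.06963518 0.08877306] [0.56721401 0.04623567 0.07011417]
```

Run:
```python
from h import *
print([k for k in cams.calibration("top")])
yaw=np.radians(30.6);c,s=np.cos(yaw),np.sin(yaw)
out=[]
for n in("top","scene"):
    im=np.load(f"pics/{n}0_i.npy");d=np.load(f"pics/{n}0_d.npy");P=cloud(n,im,d)
    t0=np.array([.565,.02])
    q=P[...,:2]-t0; X=q[...,0]*c+q[...,1]*s; Y=-q[...,0]*s+q[...,1]*c
    res=2000; g=np.zeros((300,280,3),np.uint8)
    ok=(abs(X)<.139)&(abs(Y)<.149)&(P[...,2]>-.02)
    g[(150-Y[ok]*1000).astype(int),(140+X[ok]*1000).astype(int)]=im[ok][:,::-1]
    z=np.zeros((300,280),np.uint8); z[(150-Y[ok]*1000).astype(int),(140+X[ok]*1000).astype(int)]=np.clip(P[...,2][ok]*2500,0,255)
    g=cv2.dilate(g,np.ones((2,2)));z=cv2.dilate(z,np.ones((2,2)))
    out+=[np.hstack([g,cv2.applyColorMap(z,cv2.COLORMAP_JET)])]
    # edges
    Z=P[...,2]
    rim=ok&(Z>.055)&(Z<.064)
    print(n,'rim Z',np.median(Z[rim]),'deck Z',np.median(Z[ok&(abs(X)<.1)&(Y>-.02)&(Y<.08)]),'floor',np.median(Z[ok&(abs(X)<.08)&(Y<-.06)&(Y>-.09)]))
    for nm,a,sel in(('X-',X,rim&(X<-.1)&(abs(Y)<.09)),('X+',X,rim&(X>.1)&(abs(Y)<.09)),('Y+',Y,rim&(Y>.09)&(abs(X)<.09)),('Y-',Y,rim&(Y<-.09)&(abs(X)<.09))):
        if sel.sum(): print(nm,sel.sum(),np.round(np.percentile(a[sel],[3,50,97]),4))
    dk=ok&(abs(Z-.045)<.004)&(abs(X)<.09)&(Y<0); print('lip Y',np.round(np.percentile(Y[dk],[.5,1,2]),4), )
    ob=(ok&(Z>.0515)&(abs(X)<.102)&(Y>-.03)&(Y<.098)).astype(np.uint8)
    N,L,st,ce=cv2.connectedComponentsWithStats(ob)
    for i in range(1,N):
        if st[i,4]<15: continue
        mm=L==i; print('obj',st[i,4],ce[i].round(),'tray mid',[(round(float(np.percentile(a[mm],2)+np.percentile(a[mm],98))/2,4),round(float(np.ptp(a[mm])),3)) for a in(X,Y)],'zmax',Z[mm].max().round(3),'col',im[mm].mean(0).round())
cv2.imwrite("pics/tr0.png",np.hstack(out)[:, :, :][:, :] if 0 else cv2.resize(np.vstack(out),None,fx=1,fy=1))
```

```text
['fov_y', 'cx', 'cy', 'origin', 'attitude']
top rim Z 0.05898662947857897 deck Z 0.045946770951221017 floor 0.004553648992115078
X- 385 [-0.1165 -0.1134 -0.1105]
X+ 369 [0.1091 0.112  0.1152]
Y+ 571 [0.0903 0.0947 0.1479]
Y- 422 [-0.1413 -0.1374 -0.1344]
lip Y [-0.136  -0.1358 -0.1355]
obj 192 [378. 156.] tray mid [(0.0659, 0.027), (0.0025, 0.027)] zmax 0.062 col [ 76. 107. 166.]
obj 465 [353. 213.] tray mid [(-0.0002, 0.203), (0.0919, 0.007)] zmax 0.064 col [228. 223. 216.]
obj 175 [376. 181.] tray mid [(0.0269, 0.023), (0.0303, 0.024)] zmax 0.091 col [193. 173. 156.]
obj 193 [407. 195.] tray mid [(-0.0203, 0.027), (-0.0088, 0.027)] zmax 0.062 col [204. 132.  86.]
obj 196 [419. 221.] tray mid [(-0.071, 0.027), (-0.0037, 0.027)] zmax 0.062 col [ 85. 141.  94.]
scene rim Z 0.058754873293712206 deck Z 0.045668382560115295 floor 0.004514942406859568
X- 384 [-0.1149 -0.1097 -0.1071]
X+ 555 [0.1101 0.1156 0.1181]
Y+ 307 [0.0902 0.1334 0.1481]
Y- 403 [-0.1433 -0.1405 -0.1376]
lip Y [-0.1434 -0.1433 -0.0574]
obj 442 [284. 208.] tray mid [(0.0013, 0.204), (0.0892, 0.008)] zmax 0.061 col [204. 197. 192.]
obj 163 [216. 212.] tray mid [(-0.0682, 0.028), (-0.0071, 0.027)] zmax 0.06 col [ 71. 126.  82.]
obj 279 [261. 229.] tray mid [(0.0322, 0.023), (0.0251, 0.023)] zmax 0.089 col [154. 129. 111.]
obj 184 [228. 229.] tray mid [(-0.017, 0.029), (-0.0125, 0.028)] zmax 0.059 col [192. 117.  72.]
obj 211 [262. 256.] tray mid [(0.069, 0.028), (-0.0015, 0.026)] zmax 0.06 col [ 60.  91. 153.]
```

View pics/tr0.png

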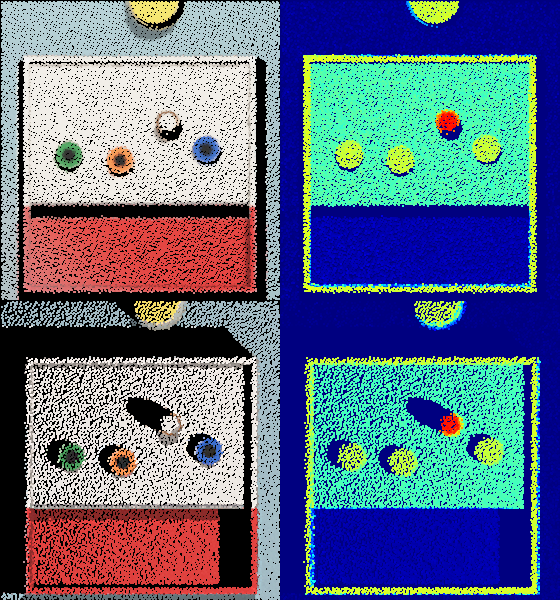

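```bash
cat >> h.py <<'E'
YAW=np.radians(30.6);T0=np.array([.5767,.0025]);RT=np.array([[np.cos(YAW),-np.sin(YAW)],[np.sin(YAW),np.cos(YAW)]])
def tw(x,y): return T0+RT@[x,y]
def st():
    o=readout.observe();q=o['eef_rot'];M=R.from_quat([q[1],q[2],q[3],q[0]]).as_matrix();p=np.array(o['ee_pos'])
    print('t',o['t'],'pos',p.round(4),'tray xy',(RT.T@(p[:2]-T0)).round(4),'F',np.round(o['force'],1),'gap',round(o['finger_gap'],2),'q',np.round(o['joints'],2))
    print('tool axes',M.T.round(3).tolist())
    a=np.array([*RT[:,1],0]); aa=np.degrees(np.arctan2(M[:,2]@a,M[:,1]@a)); print('turn about tool x to put tool y on tray +y',aa,'or',aa-180*np.sign(aa))
    return p,M
def to(x,y,z):
    p,M=st(); g=np.array([*tw(x,y),z]); print('goal',g.round(4),'shift tool mm',(M.T@(g-p)*1000).round(1))
E
python3 - <<'E'
from h import *
for k in((.0675,.058),(-.0198,.050),(-.0708,.055)): to(*k,.12)
E
```

```text
t 0.1 pos [ 0.2688 -0.5913  0.2303] tray xy [-0.5672 -0.3544] F [-0.2 -0.4  0.2] gap 1.0 q [ 1.16  0.32 -0.07  1.45  0.02  1.37 -0.06]
tool axes [[-0.001, 0.002, -1.0], [0.414, -0.91, -0.002], [-0.91, -0.414, 0.0]]
turn about tool x to put tool y on tray +y 173.8570431835207 or -6.1429568164793125
goal [0.6053 0.0868 0.12  ] shift tool mm [ 111.1 -477.7 -587. ]
t 0.1 pos [ 0.2688 -0.5913  0.2303] tray xy [-0.5672 -0.3544] F [-0.2 -0.4  0.2] gap 1.0 q [ 1.16  0.32 -0.07  1.45  0.02  1.37 -0.06]
tool axes [[-0.001, 0.002, -1.0], [0.414, -0.91, -0.002], [-0.91, -0.414, 0.0]]
turn about tool x to put tool y on tray +y 173.8570431835207 or -6.1429568164793125
goal [0.5342 0.0355 0.12  ] shift tool mm [ 111.1 -460.4 -501. ]
t 0.1 pos [ 0.2688 -0.5913  0.2303] tray xy [-0.5672 -0.3544] F [-0.2 -0.4  0.2] gap 1.0 q [ 1.16  0.32 -0.07  1.45  0.02  1.37 -0.06]
tool axes [[-0.001, 0.002, -1.0], [0.414, -0.91, -0.002], [-0.91, -0.414, 0.0]]
turn about tool x to put tool y on tray +y 173.8570431835207 or -6.1429568164793125
goal [0.4878 0.0138 0.12  ] shift tool mm [ 111.1 -459.9 -449.8]
```

```bash
python3 -m pendant '[[1,[0,0,0],[-6.1,0,0]],[1,[0,-30,-47],[0,0,0]],[1,[0,-30,-47],[0,0,0]],[1,[0,-30,-47],[0,0,0]],[1,[0,-30,-47],[0,0,0]],[1,[0,-30,-47],[0,0,0]],[1,[0,-30,-47],[0,0,0]],[1,[0,-30,-47],[0,0,0]],[1,[0,-30,-47],[0,0,0]],[1,[0,-30,-47],[0,0,0]],[1,[0,-30,-47],[0,0,0]],[1,[0,0,0],[0,0,0]]]'; python3 -c "
from h import *
to(.0675,.058,.12)"
```

```text
t: 1.6
ee_pos: [0.5226, -0.0885, 0.2312]
eef_rot: [0.189, 0.682, 0.19, -0.681]
force: [-0.3, -0.6, -0.4]
finger_gap: 0.003
t 1.6 pos [ 0.5226 -0.0885  0.2312] tray xy [-0.0929 -0.0508] F [-0.3 -0.6 -0.4] gap 0.0 q [ 0.61  0.09 -0.52  1.73  0.05  1.33 -0.95]
tool axes [[0.0, 0.002, -1.0], [0.516, -0.856, -0.002], [-0.856, -0.516, -0.002]]
turn about tool x to put tool y on tray +y -179.50592978631968 or 0.4940702136803168
goal [0.6053 0.0868 0.12  ] shift tool mm [ 111.6 -107.2 -161.2]
```

```bash
python3 -m pendant '[[1,[10,-35,-7],[0.5,0,0]],[1,[30,-35,-7],[0,0,0]],[1,[40,-37,-7],[0,0,0]],[1,[40,0,0],[0,0,0]],[1,[0,0,0],[0,0,0]]]'; python3 -c "
from h import *
to(-.0708,.055,.0505)
im,d=cams.get_image('scene');cv2.imwrite('pics/s1.png',cv2.resize(im[150:350,100:400,::-1],None,fx=2.6,fy=2.6))"
```

```text
t: 2.22
ee_pos: [0.4826, 0.0078, 0.1086]
eef_rot: [-0.183, -0.681, -0.184, 0.685]
force: [-0.5, -0.6, 0.6]
finger_gap: 0.001
t 2.225 pos [0.4826 0.0078 0.1086] tray xy [-0.0783  0.0525] F [-0.5 -0.6  0.6] gap 0.0 q [ 0.51  0.11 -0.61  1.98  0.07  1.08 -1.17]
tool axes [[-0.007, 0.0, -1.0], [0.501, -0.866, -0.003], [-0.866, -0.501, 0.006]]
turn about tool x to put tool y on tray +y 179.44507962805145 or -0.5549203719485547
goal [0.4878 0.0138 0.0505] shift tool mm [58.1 -2.4 -7.8]
```

View pics/s1.png

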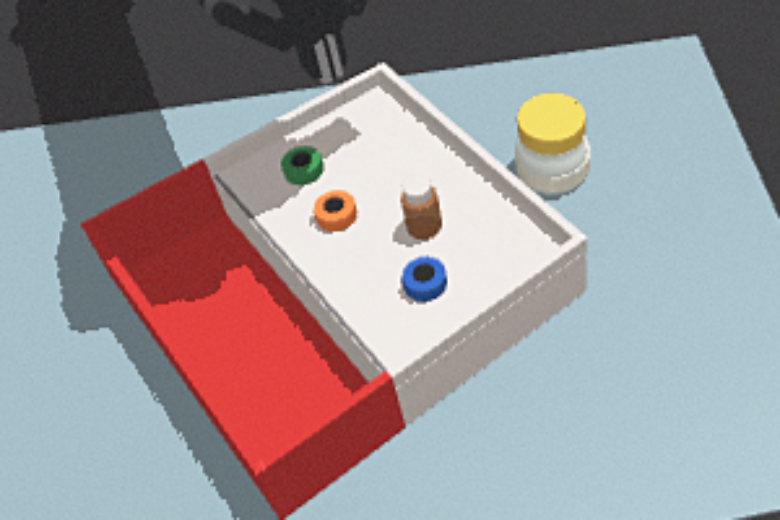

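The crop shows the shut fingertips at (328,75), above the far corner behind the green stopper at (302,163). All the objects are still where they were, so I'll descend.

```bash
python3 -m pendant '[[1,[20,-2,-8],[-0.5,0,0]],[1,[20,0,0],[0,0,0]],[1,[10,0,0],[0,0,0]],[1,[5,0,0],[0,0,0]],[1,[0,0,0],[0,0,0]]]'; python3 -c "
from h import *
to(-.0708,.055,.0505)
im,d=cams.get_image('scene');cv2.imwrite('pics/s2.png',cv2.resize(im[150:350,100:400,::-1],None,fx=2.6,fy=2.6))"
```

```text
t: 2.9
ee_pos: [0.492, 0.014, 0.0569]
eef_rot: [0.186, 0.682, 0.186, -0.682]
force: [0.1, -0.4, -0.0]
finger_gap: 0.001
t 2.9 pos [0.492  0.014  0.0569] tray xy [-0.0671  0.053 ] F [ 0.1 -0.4 -0. ] gap 0.0 q [ 0.48  0.2  -0.61  2.01  0.14  0.97 -1.23]
tool axes [[0.001, -0.0, -1.0], [0.508, -0.861, 0.001], [-0.861, -0.508, -0.001]]
turn about tool x to put tool y on tray +y 179.9220531001194 or -0.077946899880601
goal [0.4878 0.0138 0.0505] shift tool mm [ 6.4 -2.   3.7]
```

View pics/s2.png

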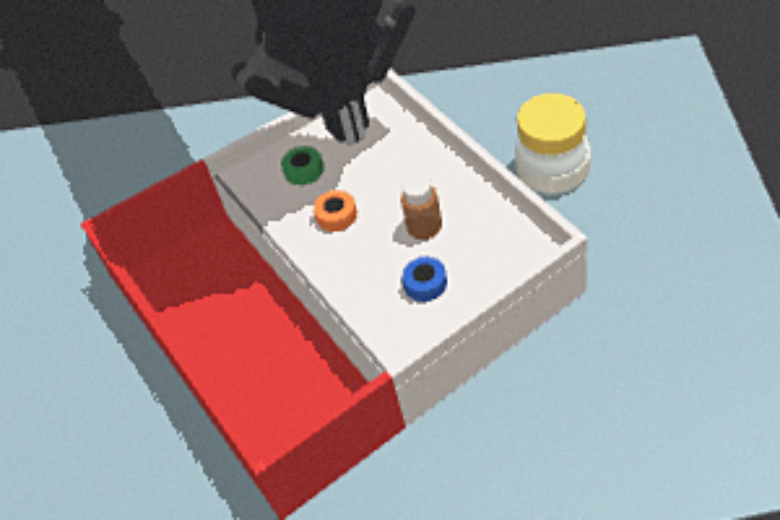

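```bash
python3 -m pendant '[[1,[6,0,3],[0,0,0]],[1,[0,0,0],[0,0,0]],[1,[0,4,0],[0,0,0]],[1,[0,4,0],[0,0,0]],[1,[0,4,0],[0,0,0]],[1,[0,4,0],[0,0,0]],[1,[0,4,0],[0,0,0]],[1,[0,4,0],[0,0,0]],[1,[0,4,0],[0,0,0]],[1,[0,4,0],[0,0,0]],[1,[0,4,0],[0,0,0]],[1,[0,4,0],[0,0,0]]]'; python3 -c "
from h import *
to(-.0708,-.045,.0505)
im,d=cams.get_image('scene');cv2.imwrite('pics/s3.png',cv2.resize(im[150:350,100:400,::-1],None,fx=2.6,fy=2.6))"
```

```text
t: 4.45
ee_pos: [0.5094, -0.0219, 0.0503]
eef_rot: [-0.186, -0.682, -0.186, 0.682]
force: [0.0, -0.2, 0.1]
finger_gap: -0.004
t 4.45 pos [ 0.5094 -0.0219  0.0503] tray xy [-0.0704  0.0133] F [ 0.  -0.2  0.1] gap -0.0 q [ 0.52  0.24 -0.58  1.98  0.16  0.97 -1.18]
tool axes [[-0.0, -0.0, -1.0], [0.508, -0.861, 0.0], [-0.861, -0.508, 0.0]]
turn about tool x to put tool y on tray +y 179.95482553966505 or -0.04517446033494821
goal [ 0.5387 -0.0723  0.0505] shift tool mm [-0.2 58.3  0.4]
```

View pics/s3.png

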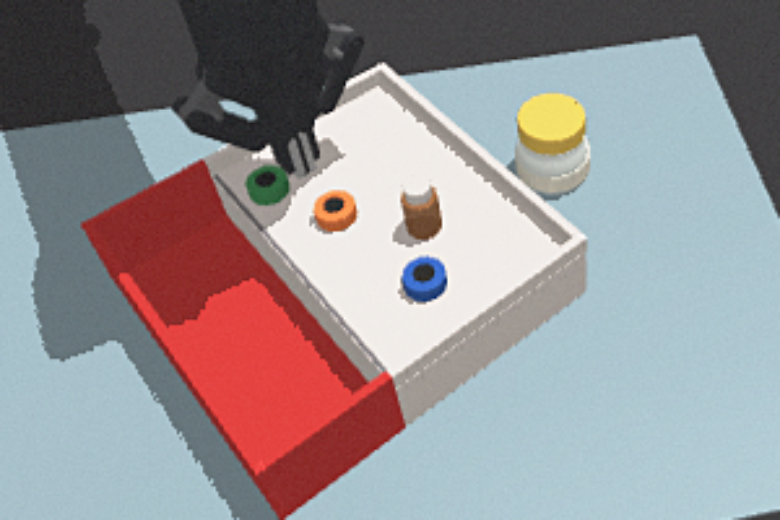

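The green stopper has moved from (302,163) to (267,186) in the crop, straight ahead of the fingertips. The wrist force is about zero. I'll continue past the lip.

```bash
python3 -m pendant '[[1,[0,4,0],[0,0,0]],[1,[0,5,0],[0,0,0]],[1,[0,5,0],[0,0,0]],[1,[0,5,0],[0,0,0]],[1,[0,5,0],[0,0,0]],[1,[0,5,0],[0,0,0]],[1,[0,5,0],[0,0,0]],[1,[0,5,0],[0,0,0]],[1,[0,5,0],[0,0,0]],[1,[0,5,0],[0,0,0]],[1,[0,4,0],[0,0,0]],[1,[0,0,0],[0,0,0]]]'; python3 -c "
from h import *
to(-.0198,.055,.105)
im,d=cams.get_image('scene');cv2.imwrite('pics/s4.png',cv2.resize(im[150:350,100:400,::-1],None,fx=2.6,fy=2.6))"
```

```text
t: 6.0
ee_pos: [0.5363, -0.0677, 0.0503]
eef_rot: [-0.186, -0.682, -0.186, 0.682]
force: [0.2, 0.6, -0.5]
finger_gap: -0.001
t 6.0 pos [ 0.5363 -0.0677  0.0503] tray xy [-0.0705 -0.0398] F [ 0.2  0.6 -0.5] gap -0.0 q [ 0.55  0.3  -0.54  1.9   0.19  0.98 -1.11]
tool axes [[0.0, -0.0, -1.0], [0.508, -0.861, 0.0], [-0.861, -0.508, 0.0]]
turn about tool x to put tool y on tray +y 179.92228987128755 or -0.07771012871245375
goal [0.5317 0.0398 0.105 ] shift tool mm [-54.7 -94.9 -50.5]
```

View pics/s4.png

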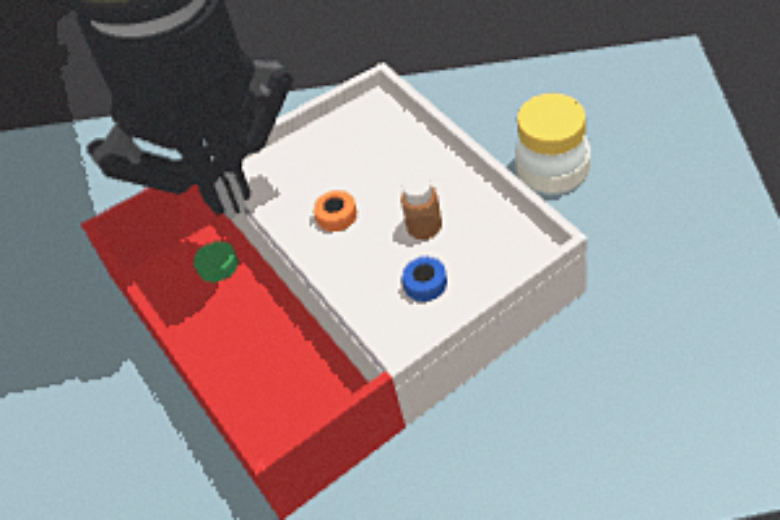

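Green has dropped into the pocket at (215,260). Next is orange: lift, move over behind it, then descend.

```bash
python3 -m pendant '[[1,[-30,0,0],[0,0,0]],[1,[-30,0,0],[0,0,0]],[1,[0,-30,-17],[0,0,0]],[1,[0,-30,-17],[0,0,0]],[1,[0,-30,-17],[0,0,0]],[1,[0,0,0],[0,0,0]],[1,[0,0,0],[0,0,0]],[1,[20,0,0],[0,0,0]],[1,[20,0,0],[0,0,0]],[1,[10,0,0],[0,0,0]],[1,[0,0,0],[0,0,0]]]'; python3 -c "
from h import *
to(-.0198,.052,.0505)
im,d=cams.get_image('scene');cv2.imwrite('pics/s5.png',cv2.resize(im[150:350,100:400,::-1],None,fx=2.6,fy=2.6))"
```

```text
t: 7.42
ee_pos: [0.5339, 0.0352, 0.0597]
eef_rot: [-0.186, -0.682, -0.186, 0.683]
force: [0.7, 0.2, -0.1]
finger_gap: -0.002
t 7.425 pos [0.5339 0.0352 0.0597] tray xy [-0.0202  0.05  ] F [ 0.7  0.2 -0.1] gap -0.0 q [ 0.42  0.29 -0.61  1.91  0.2   1.   -1.31]
tool axes [[-0.002, -0.0, -1.0], [0.507, -0.862, -0.001], [-0.862, -0.507, 0.001]]
turn about tool x to put tool y on tray +y 179.88339071908558 or -0.11660928091441747
goal [0.5332 0.0372 0.0505] shift tool mm [ 9.2 -2.  -0.4]
```

View pics/s5.png

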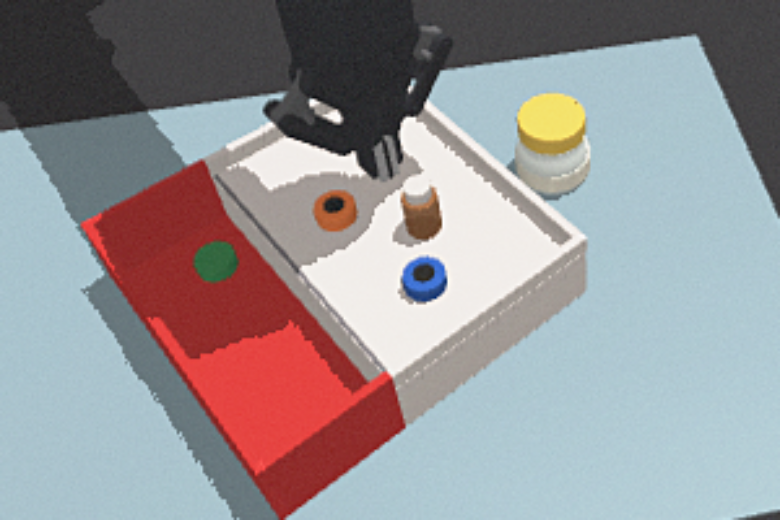

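The fingertips are at (383,172), behind the orange stopper at (335,210) and clear of the vial. Now to lower and sweep.

```bash
python3 -m pendant '[[1,[9,0,0],[0,0,0]],[1,[0,0,0],[0,0,0]],[1,[0,4,0],[0,0,0]],[1,[0,4,0],[0,0,0]],[1,[0,4,0],[0,0,0]],[1,[0,4,0],[0,0,0]],[1,[0,4,0],[0,0,0]],[1,[0,4,0],[0,0,0]],[1,[0,4,0],[0,0,0]],[1,[0,4,0],[0,0,0]],[1,[0,4,0],[0,0,0]],[1,[0,4,0],[0,0,0]]]'; python3 -c "
from h import *
to(-.0198,-.04,.0505)
im,d=cams.get_image('scene');cv2.imwrite('pics/s6.png',cv2.resize(im[150:350,100:400,::-1],None,fx=2.6,fy=2.6))"
```

```text
t: 8.98
ee_pos: [0.5548, 0.0014, 0.0513]
eef_rot: [-0.186, -0.682, -0.186, 0.682]
force: [0.6, 0.2, 0.8]
finger_gap: -0.001
t 8.975 pos [0.5548 0.0014 0.0513] tray xy [-0.0194  0.0102] F [0.6 0.2 0.8] gap -0.0 q [ 0.45  0.34 -0.58  1.87  0.22  1.   -1.26]
tool axes [[-0.0, -0.0, -1.0], [0.508, -0.861, 0.0], [-0.861, -0.508, 0.0]]
turn about tool x to put tool y on tray +y 179.95358522286688 or -0.0464147771331227
goal [ 0.58   -0.042   0.0505] shift tool mm [ 0.8 50.2  0.4]
```

View pics/s6.png

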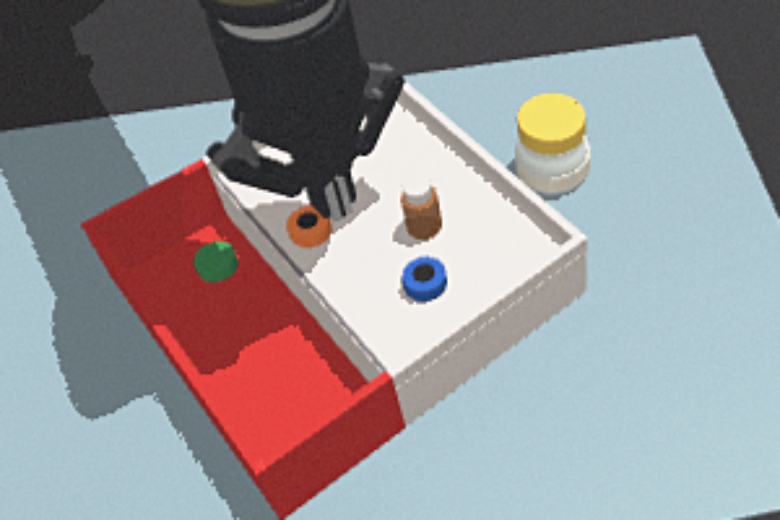

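Orange is sliding straight, now at (308,227). I'll carry on to the lip.

```bash
python3 -m pendant '[[1,[0,4,0],[0,0,0]],[1,[0,5,0],[0,0,0]],[1,[0,5,0],[0,0,0]],[1,[0,5,0],[0,0,0]],[1,[0,5,0],[0,0,0]],[1,[0,5,0],[0,0,0]],[1,[0,5,0],[0,0,0]],[1,[0,5,0],[0,0,0]],[1,[0,5,0],[0,0,0]],[1,[0,5,0],[0,0,0]],[1,[0,2,0],[0,0,0]],[1,[0,0,0],[0,0,0]]]'; python3 -c "
from h import *
to(.0675,.06,.11)
im,d=cams.get_image('scene');cv2.imwrite('pics/s7.png',cv2.resize(im[150:350,100:400,::-1],None,fx=2.6,fy=2.6))"
```

```text
t: 10.52
ee_pos: [0.5807, -0.0424, 0.0513]
eef_rot: [-0.186, -0.682, -0.186, 0.682]
force: [-0.2, -0.0, -0.6]
finger_gap: -0.001
t 10.525 pos [ 0.5807 -0.0424  0.0513] tray xy [-0.0194 -0.0406] F [-0.2 -0.  -0.6] gap -0.0 q [ 0.49  0.39 -0.55  1.8   0.24  1.02 -1.19]
tool axes [[-0.0, -0.0, -1.0], [0.508, -0.861, 0.0], [-0.861, -0.508, 0.0]]
turn about tool x to put tool y on tray +y 179.9407166211832 or -0.05928337881678658
goal [0.6043 0.0885 0.11  ] shift tool mm [ -58.7 -100.7  -86.8]
```

View pics/s7.png

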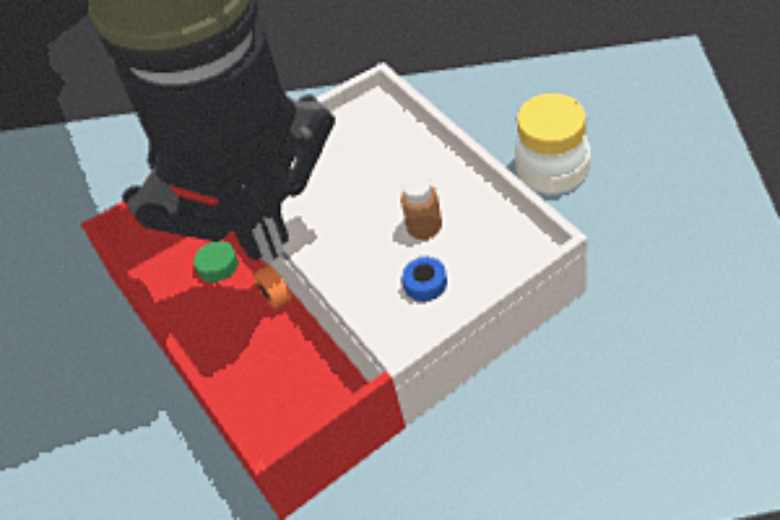

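Orange has gone over the lip and is on its edge at (272,287). For blue I'll lift, go across while over the pocket, then back along x≈67 mm, well clear of the vial.

```bash
python3 -m pendant '[[1,[-35,0,0],[0,0,0]],[1,[-40,0,0],[0,0,0]],[1,[0,0,-43],[0,0,0]],[1,[0,0,-44],[0,0,0]],[1,[0,-32,0],[0,0,0]],[1,[0,-33,0],[0,0,0]],[1,[0,-34,0],[0,0,0]],[1,[0,0,0],[0,0,0]],[1,[20,0,0],[0,0,0]],[1,[20,0,0],[0,0,0]],[1,[20,0,0],[0,0,0]],[1,[0,0,0],[0,0,0]]]'; python3 -c "
from h import *
to(.0675,.06,.0505)
im,d=cams.get_image('scene');cv2.imwrite('pics/s8.png',cv2.resize(im[150:350,100:400,::-1],None,fx=2.6,fy=2.6))"
```

```text
t: 12.08
ee_pos: [0.6034, 0.0864, 0.0632]
eef_rot: [-0.186, -0.68, -0.186, 0.684]
force: [0.3, -1.0, 0.3]
finger_gap: 0.001
t 12.075 pos [0.6034 0.0864 0.0632] tray xy [0.0656 0.0586] F [ 0.3 -1.   0.3] gap 0.0 q [ 0.3   0.44 -0.6   1.72  0.28  1.07 -1.43]
tool axes [[-0.005, -0.0, -1.0], [0.508, -0.861, -0.002], [-0.861, -0.508, 0.005]]
turn about tool x to put tool y on tray +y 179.9167301749954 or -0.08326982500460645
goal [0.6043 0.0885 0.0505] shift tool mm [12.7 -1.3 -1.9]
```

View pics/s8.png

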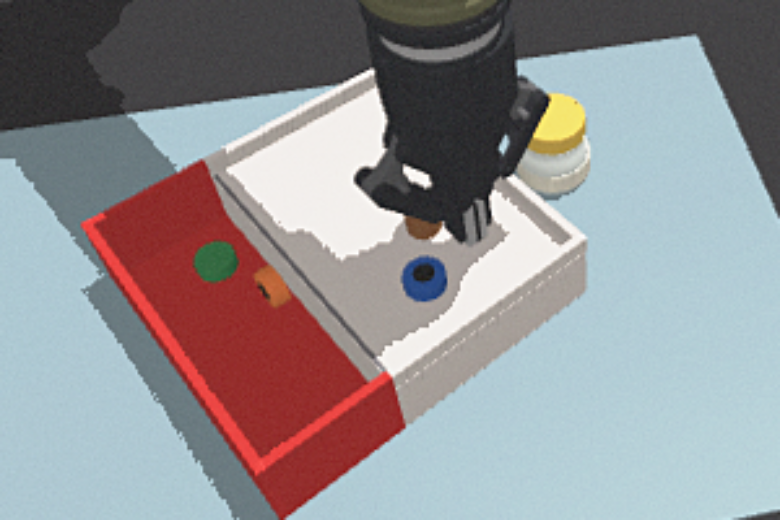

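Fingertips are behind blue at (472,235). Green lies flat and orange stands on its edge, both in the pocket. Lower and sweep blue.

```bash
python3 -m pendant '[[1,[8,0,-1],[0,0,0]],[1,[7,0,0],[0,0,0]],[1,[0,0,0],[0,0,0]],[1,[0,5,0],[0,0,0]],[1,[0,4,0],[0,0,0]],[1,[0,4,0],[0,0,0]],[1,[0,4,0],[0,0,0]],[1,[0,4,0],[0,0,0]],[1,[0,4,0],[0,0,0]],[1,[0,4,0],[0,0,0]],[1,[0,4,0],[0,0,0]],[1,[0,4,0],[0,0,0]]]'; python3 -c "
from h import *
to(.0675,-.042,.0505)
im,d=cams.get_image('scene');cv2.imwrite('pics/s9.png',cv2.resize(im[150:350,100:400,::-1],None,fx=2.6,fy=2.6))"
```

```text
t: 13.62
ee_pos: [0.625, 0.0556, 0.0512]
eef_rot: [-0.186, -0.682, -0.186, 0.682]
force: [-0.1, -0.2, 0.9]
finger_gap: -0.003
t 13.625 pos [0.625  0.0556 0.0512] tray xy [0.0686 0.0211] F [-0.1 -0.2  0.9] gap -0.0 q [ 0.33  0.48 -0.58  1.68  0.29  1.06 -1.38]
tool axes [[-0.0, -0.0, -1.0], [0.508, -0.861, 0.0], [-0.861, -0.508, 0.0]]
turn about tool x to put tool y on tray +y 179.9517223240981 or -0.04827767590188614
goal [0.6562 0.0007 0.0505] shift tool mm [ 0.8 63.1  1.1]
```

View pics/s9.png

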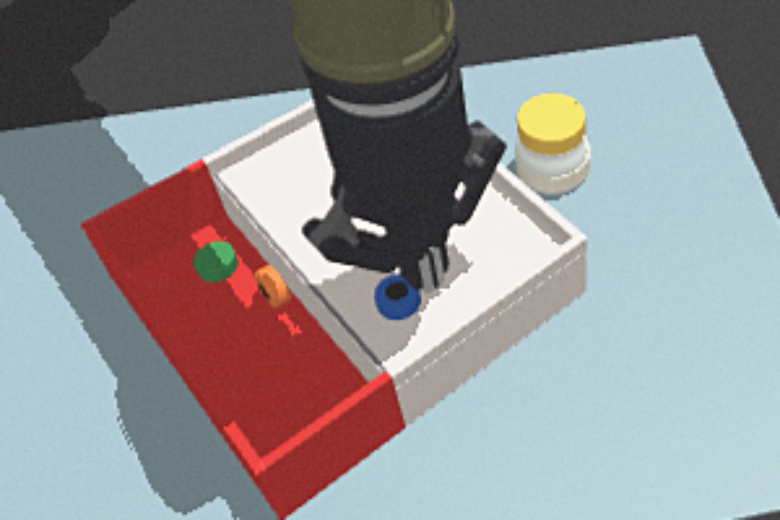

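Blue is sliding and is now at (398,297). I'll continue over the lip.

```bash
python3 -m pendant '[[1,[0,4,0],[0,0,0]],[1,[0,5,0],[0,0,0]],[1,[0,5,0],[0,0,0]],[1,[0,5,0],[0,0,0]],[1,[0,5,0],[0,0,0]],[1,[0,5,0],[0,0,0]],[1,[0,5,0],[0,0,0]],[1,[0,5,0],[0,0,0]],[1,[0,5,0],[0,0,0]],[1,[0,5,0],[0,0,0]],[1,[0,5,0],[0,0,0]],[1,[0,5,0],[0,0,0]]]'; python3 -m pendant '[[1,[0,2,0],[0,0,0]],[1,[0,0,0],[0,0,0]]]'; python3 -c "
from h import *
st()
im,d=cams.get_image('scene');cv2.imwrite('pics/s10.png',cv2.resize(im[150:350,100:400,::-1],None,fx=2.6,fy=2.6))"
```

```text
t: 15.18
ee_pos: [0.655, 0.0047, 0.0512]
eef_rot: [-0.186, -0.682, -0.186, 0.682]
force: [0.1, -0.3, 0.3]
finger_gap: -0.001
t: 15.42
ee_pos: [0.6559, 0.0032, 0.0512]
eef_rot: [-0.186, -0.682, -0.186, 0.682]
force: [-0.3, 0.1, -0.3]
finger_gap: 0.001
t 15.425 pos [0.6559 0.0032 0.0512] tray xy [ 0.0686 -0.0397] F [-0.3  0.1 -0.3] gap 0.0 q [ 0.38  0.53 -0.55  1.61  0.31  1.09 -1.29]
tool axes [[-0.0, -0.0, -1.0], [0.508, -0.861, -0.0], [-0.861, -0.508, 0.0]]
turn about tool x to put tool y on tray +y 179.93890940953247 or -0.06109059046752918
```

View pics/s10.png

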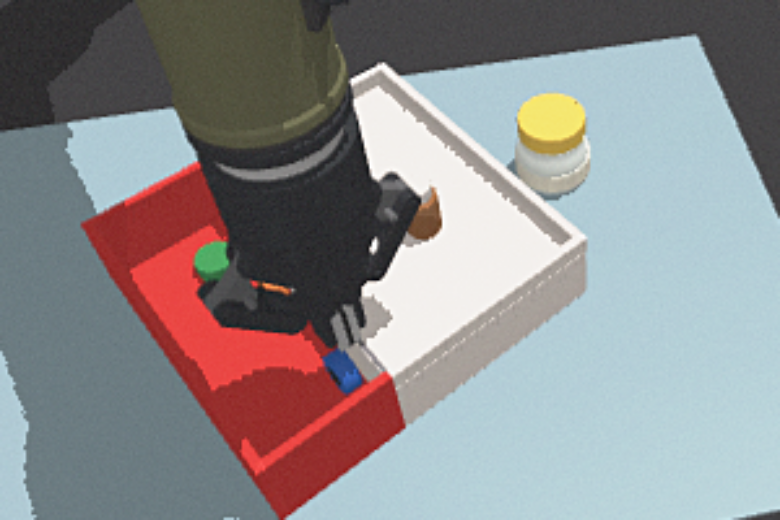

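```bash
python3 -m pendant '[[1,[-10,0,0],[0,0,0]],[1,[-30,0,0],[0,0,0]],[1,[-40,0,0],[0,0,0]],[1,[-40,0,0],[0,0,0]],[1,[-20,40,40],[0,0,0]],[1,[0,40,40],[0,0,0]],[1,[0,40,40],[0,0,0]],[1,[0,40,30],[0,0,0]],[1,[0,40,10],[0,0,0]],[1,[0,0,0],[0,0,0]],[1,[0,0,0],[0,0,0]]]'
python3 - <<'E'
from h import *
st()
c,s=np.cos(YAW),np.sin(YAW)
for n in("scene","top"):
    im,d=cams.get_image(n); cv2.imwrite(f'pics/f_{n}.png',cv2.resize(im[150:350,100:400,::-1] if n=='scene' else im[60:300,80:520,::-1],None,fx=1.8,fy=1.8))
    P=cloud(n,im,d); q=P[...,:2]-T0; X=q[...,0]*c+q[...,1]*s; Y=-q[...,0]*s+q[...,1]*c; m=masks(im); Z=P[...,2]
    # frame offset of this camera
    off=np.array([-.0019,.0016]) if n=='top' else np.array([.0018,-.0015])
    for k in('blue','orange','green'):
        k2=m[k]&(abs(X)<.12)&(abs(Y)<.13)&(Z<.11)&(Z>-.01)
        if k2.sum()>3: print(n,k,k2.sum(),[(np.round(np.percentile(a[k2],[3,97])-o,4)) for a,o in((X,off[0]),(Y,off[1]),(Z,0))])
    ob=((abs(X)<.102)&(Y>-.03)&(Y<.098)&(Z>.07)&(Z<.1)); print('vial',n,ob.sum(),[round(float((np.percentile(a[ob],2)+np.percentile(a[ob],98))/2-o),4) for a,o in((X,off[0]),(Y,off[1]))])
E
```

```text
t: 16.85
ee_pos: [0.62, -0.249, 0.1917]
eef_rot: [0.186, 0.682, 0.187, -0.682]
force: [-0.0, 0.6, -0.1]
finger_gap: -0.002
t 16.85 pos [ 0.62   -0.249   0.1917] tray xy [-0.0907 -0.2385] F [-0.   0.6 -0.1] gap -0.0 q [ 0.71  0.42 -0.49  1.44  0.2   1.33 -0.83]
tool axes [[0.0, 0.001, -1.0], [0.509, -0.861, -0.001], [-0.861, -0.509, -0.001]]
turn about tool x to put tool y on tray +y -179.98961690367128 or 0.010383096328723695
scene blue 135 [array([0.0591, 0.079 ]), array([-0.0514, -0.0404]), array([0.0149, 0.033 ])]
scene green 160 [array([-0.0809, -0.0589]), array([-0.0741, -0.0511]), array([0.0069, 0.0181])]
vial scene 183 [0.0287, 0.0478]
top blue 52 [array([0.0549, 0.0751]), array([-0.0501, -0.0421]), array([0.025 , 0.0343])]
vial top 151 [0.0278, 0.0494]
```

Run:
```python
import cv2,numpy as np
a=cv2.imread('pics/f_scene.png');b=cv2.imread('pics/f_top.png')
print(a.shape,b.shape)
```

```text
(360, 540, 3) (432, 792, 3)
```

View pics/f_scene.png

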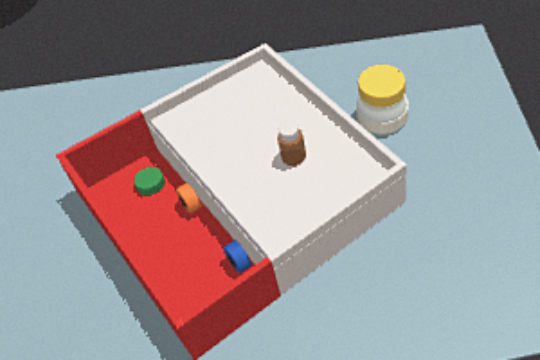

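View pics/f_top.png

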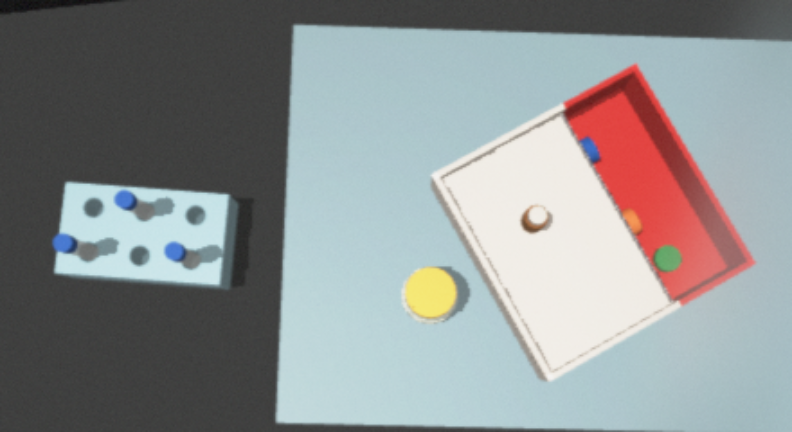

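All three are in the pocket. Blue and orange stand on edge near the lip wall, so I'll wait briefly to check that they are at rest.

```bash
python3 -m pendant '[[1,[0,0,0],[0,0,0]],[1,[0,0,0],[0,0,0]],[1,[0,0,0],[0,0,0]],[1,[0,0,0],[0,0,0]],[1,[0,0,0],[0,0,0]],[1,[0,0,0],[0,0,0]],[1,[0,0,0],[0,0,0]],[1,[0,0,0],[0,0,0]],[1,[0,0,0],[0,0,0]],[1,[0,0,0],[0,0,0]],[1,[0,0,0],[0,0,0]],[1,[0,0,0],[0,0,0]]]'
python3 - <<'E'
from h import *
c,s=np.cos(YAW),np.sin(YAW)
old=cv2.imread('pics/f_scene.png')
im,d=cams.get_image('scene'); new=cv2.resize(im[150:350,100:400,::-1],None,fx=1.8,fy=1.8)
df=cv2.absdiff(old,new).max(2); print('max diff in pocket/tray',df[60:350,60:410].max(),(df[60:350,60:410]>40).sum())
P=cloud('scene',im,d); q=P[...,:2]-T0-RT@[.0018,-.0015]; X=q[...,0]*c+q[...,1]*s; Y=-q[...,0]*s+q[...,1]*c; Z=P[...,2]
ob=(Z>.0085)&(abs(X)<.105)&(Y<-.038)&(Y>-.11)
N,L,st_,ce=cv2.connectedComponentsWithStats(ob.astype(np.uint8))
for i in range(1,N):
    mm=L==i
    if mm.sum()>25: print(mm.sum(),ce[i].round(),im[mm].mean(0).round(),[np.percentile(a[mm],[3,97]).round(4) for a in(X,Y,Z)])
# rack & jar in top: before/after
a=np.load('pics/top0_i.npy'); b,_=cams.get_image('top'); df=cv2.absdiff(a,b).max(2)
print('rack diff',(df[150:230,100:225]>60).sum(),'jar diff',(df[200:245,295:340]>60).sum())
E
```

```text
t: 18.45
ee_pos: [0.6198, -0.2502, 0.1913]
eef_rot: [-0.186, -0.682, -0.186, 0.682]
force: [-0.5, -0.1, 0.1]
finger_gap: -0.0
max diff in pocket/tray 17 0
190 [182. 249.] [ 70. 142.  84.] [array([-0.0828, -0.0588]), array([-0.0744, -0.0506]), array([0.0094, 0.0178])]
142 [204. 259.] [201. 114.  65.] [array([-0.0305, -0.007 ]), array([-0.0518, -0.0401]), array([0.0121, 0.0334])]
163 [231. 292.] [ 53.  87. 155.] [array([0.0565, 0.0793]), array([-0.0518, -0.0403]), array([0.0126, 0.0325])]
rack diff 0 jar diff 0
```

Nothing is moving. The stopper centres are at y of about -46, -46 and -62 mm, all inside the pocket, and the vial, jar and rack are unchanged.

```bash
python3 -c "
from station import job_done
print(job_done())"
```

```text
the job is handed in; nothing more can be done
None
```

All three stoppers are in the red pocket. I swept green, orange and blue over the open edge one at a time with the shut fingertips, and handed the job in at about 18.5 s.

- **Stoppers:** none moved over the last 1.5 s or so. Green lies flat. Orange and blue stand on edge by the lip wall, with centres at tray y of about -46 mm, against a limit of -37 mm. All three are well below deck level.
- **Vial, jar and rack:** the vial measured within about 1 mm of its first position. The jar and rack looked the same in the top camera before and after.
- **Robot:** the wrist force never read above about 1 N at the checks between moves. I had no direct reading of finger force on the stoppers. The arm ended clear of everything.
- **Disagreement:** the two cameras differed by about 3–4 mm in world position. I averaged them, and their positions relative to the tray agreed to within 1–2 mm.

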